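# Snap the mould tie bars into their sloping spring-clip stands

### The job

Put away the two mould tie bars that lie on the worktop: the long bar belongs in the stand whose fork clips are far apart, the short bar in the stand whose fork clips are close together. Push each bar down past the sprung jaws until it sits fully home, midway in both forks, with both jaws shut again over it, and let go. Leave the bottle and the roll of tape where they stand.

Things in the scene. Friction and masses are not known exactly. Their poses are not given: they have to be found in the camera images.
- long_bar: the long steel tie bar, loose, lying on the worktop: 180 mm long over all, a round shank 16 mm in diameter and 138 mm long between two dark square heads (28 x 28 mm, each 21 mm long) on which it lies. Origin at the middle of the bar on its axis (14 mm above the worktop as it lies); y runs along the bar. The bar is the same either way round. Mass about 200 g
- short_bar: the short steel tie bar, loose, lying on the worktop: 128 mm long over all, a round shank 16 mm in diameter and 86 mm long between two dark square heads (28 x 28 mm, each 21 mm long) on which it lies. Origin at the middle of the bar on its axis (14 mm above the worktop as it lies); y runs along the bar. The bar is the same either way round. Mass about 150 g
- wide_stand: fixed plywood stand with the widely spaced pair of steel fork clips, 110 mm apart centre to centre, each fork 12 mm thick along the bar; 140 mm wide, 112 mm deep, 100 mm high. Its board slopes 35 degrees, facing the robot side (-x of the stand). Origin on the worktop straight below the seat; x points to its back, y along the bar's seat, z up
- wide_stand_seat (a point): where the bar's axis lies when home, midway between the forks, 60 mm up. y along the bar; z straight out of the fork mouths (up and toward the robot, 35 deg from vertical; push along -z); x up the slope. In this frame (mm): fixed tines' inner face x = +9.5, upright to z = 22, flared tips to z = 35; saddles z = -8; sloping board z = -24, with room for fingers between the forks
- wide_stand_left_jaw (a joint): sprung jaw of the wide stand's left (+y) fork, rad: 0 shut, grows as it is pushed open (about 0.15 as the bar passes, at most 0.7); a spring shuts it. In the seat's frame (mm) its nose, a roller of radius 4.5, is at x = -8.5, z = 9.5, leaving a 13.5 mm mouth: the 16 mm shank forces both jaws aside (10 to 15 N) and then lies under the rollers
- wide_stand_right_jaw (a joint): sprung jaw of the wide stand's right (-y) fork, rad: 0 shut, grows as it is pushed open (about 0.15 as the bar passes, at most 0.7); a spring shuts it. In the seat's frame (mm) its nose, a roller of radius 4.5, is at x = -8.5, z = 9.5, leaving a 13.5 mm mouth: the 16 mm shank forces both jaws aside (10 to 15 N) and then lies under the rollers
- narrow_stand: fixed plywood stand with the closely spaced pair of steel fork clips, 60 mm apart centre to centre, each fork 12 mm thick along the bar; 90 mm wide, 112 mm deep, 100 mm high. Its board slopes 35 degrees, facing the robot side (-x of the stand). Origin on the worktop straight below the seat; x points to its back, y along the bar's seat, z up
- narrow_stand_seat (a point): where the bar's axis lies when home, midway between the forks, 60 mm up. y along the bar; z straight out of the fork mouths (up and toward the robot, 35 deg from vertical; push along -z); x up the slope. In this frame (mm): fixed tines' inner face x = +9.5, upright to z = 22, flared tips to z = 35; saddles z = -8; sloping board z = -24, with room for fingers between the forks
- narrow_stand_left_jaw (a joint): sprung jaw of the narrow stand's left (+y) fork, rad: 0 shut, grows as it is pushed open (about 0.15 as the bar passes, at most 0.7); a spring shuts it. In the seat's frame (mm) its nose, a roller of radius 4.5, is at x = -8.5, z = 9.5, leaving a 13.5 mm mouth: the 16 mm shank forces both jaws aside (10 to 15 N) and then lies under the rollers
- narrow_stand_right_jaw (a joint): sprung jaw of the narrow stand's right (-y) fork, rad: 0 shut, grows as it is pushed open (about 0.15 as the bar passes, at most 0.7); a spring shuts it. In the seat's frame (mm) its nose, a roller of radius 4.5, is at x = -8.5, z = 9.5, leaving a 13.5 mm mouth: the 16 mm shank forces both jaws aside (10 to 15 N) and then lies under the rollers
- bottle: bystander: white bottle with blue cap, 54 mm wide, 118 mm high, behind the stands; origin under its centre
- tape_roll: bystander: beige roll of masking tape lying flat, 90 mm across, 20 mm high, to the left of the bars and stands; origin under its centre

How it is judged:
By the outcome, as a careful person would: the job done as asked, in the order asked, and still so for the second after the job is handed in, with the robot touching nothing.
It also fails if it takes over 54 s, if anything falls off the work surface, if the arm or the gripper's body presses on something with over 40 N, if the wrist force passes 120 N, or if a joint passes its speed limit or range.

### The arm

A 7-joint arm with a two-finger parallel gripper is mounted at the origin on a cart in front of the work surface, level with it; the furniture and walls round the work are solid. World frame = base frame: x ahead of the robot, y to its left, z up, the work surface at z = 0. Lengths are in mm, angles in rad, forces in N, time in s.
With the tool pointing down it reaches from about 350 to 900 mm from the base axis. Payload 19.9 kg.
Tool frame: the origin (TCP) lies at the very end of the fingers, on their centre line; the grasp point (between the pads) lies 19 mm behind it; z points along the fingers, y is the line along which they close (so a half turn about z gives the same grasp; the last joint's range is limited). The gripper opens to 94 mm and grips with 3 to 60 N. Pads are 16 mm wide; open, the fingers measure 119 mm over their backs; the gripper's body (75 mm by 177 mm) begins 78 mm behind the grasp point.
Start: joints at [1.167, 0.417, -0.01, 1.614, 0.005, 1.111, -0.053], TCP at [221.216, -584.519, 205.425] pointing down, gripper open.
Joint ranges: [-2.81, 2.81], [-0.39, 2.02], [-1.27, 1.25], [0.06, 2.57], [-1.19, 4.33], [0.19, 2], [-2.82, 2.82]. Speed limits (rad/s): [1.89, 1.89, 2.39, 2.39, 3.01, 3.01, 3.01].

### API

Orientations are given as a unit quaternion [x, y, z, w].
In Python, from bench import * gives the robot as it stands. Calls block until the motion is done:
- goto(position, orientation): joint-space move of the TCP to a pose.
- move_linear(position, rot=None, max_speed=150, guard=None): straight line of the TCP; rot=None keeps the orientation; max_speed is the mean speed in mm/s. With guard (N) it stops when the force on the tool has changed by that much, and returns True; else False.
- move_joints(angles): joint-space move.
- ungrasp() and grasp(grasp_force=None): open the fingers fully, or close them until they stop; grasp_force is the grip in N (None keeps the last).
- dwell(seconds).
- solve_ik(position, orientation): joint angles nearest the present ones, or None.
- get_state(): the state.
- grab_frame(name): name is "side" or "top" or "wrist"; returns the picture (400x640x3 uint8, red, green, blue); there is no depth.
- camera_info(name): a dict with "fx", "fy", "cx", "cy" (pixels), "D" ([k1, k2, p1, p2, k3] as OpenCV has them; the pictures are not rectified), "R" (3x3) and "t" (3): a world point X has camera coordinates R X + t. Camera axes: x right, y down, z forward; pixel columns grow to the right and rows downward; lengths in mm; the calibration is good to about 2 mm. A picture is of the moment at which its call begins: read the wrist's pose just before it. camera_info takes no time and is no camera call; for the wrist camera it gives the pose at the moment of the call.
A pose or a line that the arm cannot do raises IKError and nothing moves.
- sign_off(): hands the job in; it is judged then, once.
The state is a dict: "time_s": time; "joints": joint angles; "qvel": joint speeds; "tau": joint torques, N m; "tcp_pos": TCP position; "ee_rot": TCP orientation; "ft_force": force on the tool from outside, world axes, zero at the start; "wrist_torque": the same for the moment, N m; "gripper_width": finger opening in mm; "grip_force": force on a finger pad.
Only numpy, scipy, OpenCV 4.12 (cv2) and the standard library are available. Lean on these libraries where they do the work, as an engineer would, in place of code of your own. Each camera call takes 0.05 s, during which the arm holds its last target. There are 200 camera calls.

## Working session

There is one attempt and no reset: what is moved stays moved. The work goes in short steps, each a Python script; the robot and the scene stay as the last script left them, time stands still between calls to the robot, and variables do not carry over. Pictures are saved under pics/ and viewed, at most 10 in all, crops included, and the job is handed in when it is done.

```bash
ls; mkdir -p pics; python3 - <<'E'
from bench import *
import cv2,numpy as np
a=grab_frame("side");b=grab_frame("top")
cv2.imwrite("pics/side.png",a[:,:,::-1]);cv2.imwrite("pics/top.png",b[:,:,::-1])
for n in("side","top","wrist"):print(n,camera_info(n))
s=get_state();print(s['time_s'],s['ee_rot'],s['gripper_width'])
E
```

```text
pics
side {'fx': 436.41319219731406, 'fy': 436.41319219731406, 'cx': 316.3668507957135, 'cy': 201.25227726022703, 'D': array([-0.03379794,  0.        ,  0.        ,  0.        ,  0.        ]), 'R': array([[ 0.99948959, -0.03037274,  0.00990227],
       [-0.01134799, -0.62730585, -0.77869031],
       [ 0.02986271,  0.77818049, -0.62733034]]), 't': array([-607.1781902 ,  203.8134513 ,  715.57193436])}
top {'fx': 396.70363370699897, 'fy': 396.70363370699897, 'cx': 312.22880674884783, 'cy': 201.61994288993566, 'D': array([0.00981989, 0.        , 0.        , 0.        , 0.        ]), 'R': array([[-0.00896295, -0.99995886,  0.00139336],
       [-0.98590035,  0.00860408, -0.16711212],
       [ 0.16709326, -0.00287153, -0.98593691]]), 't': array([249.34640506, 599.9175654 , 821.03640017])}
wrist {'fx': 293.4633766789297, 'fy': 293.4633766789297, 'cx': 318.49436035042936, 'cy': 196.23082725330642, 'D': array([-0.05034985,  0.        ,  0.        ,  0.        ,  0.        ]), 'R': array([[ 0.35370329, -0.93535582, -0.00186391],
       [-0.89937623, -0.3406437 ,  0.2740151 ],
       [-0.25693655, -0.09524369, -0.96172358]]), 't': array([-623.70058667,  -28.37735262,  392.17967674])}
0.1 [ 9.83684219e-01  1.79902958e-01 -1.42338207e-04 -5.11526092e-04] 93.99458208453262
```

View pics/side.png

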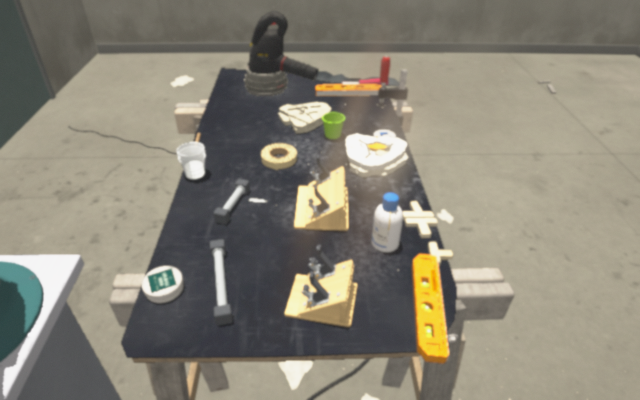

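View pics/top.png

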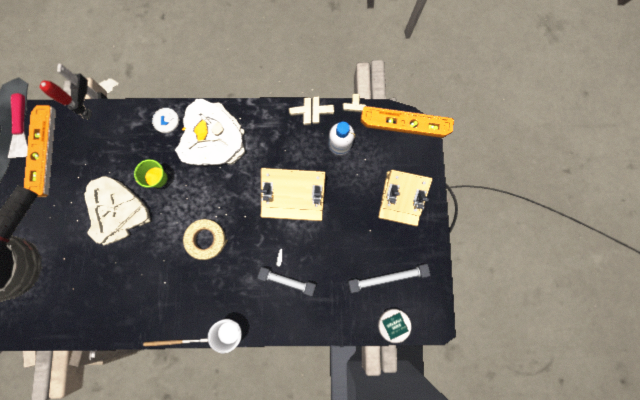

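The side view shows the short bar from about (242,184) to (220,215) and the long bar from (217,245) to (224,313). The wide stand is near (322,200) and the narrow one near (320,290). In the top view the short bar runs (264,274)–(310,289), the long bar (354,286)–(425,271), the wide stand is around (293,194) and the narrow one around (405,197). Each bar lies nearest the wrong stand, so I'll take coarse positions now and check reach.

```bash
cat > h.py <<'E'
from bench import *
import numpy as np, cv2
from scipy.spatial.transform import Rotation as Ro
def ray(ci,uv):
    K=np.array([[ci['fx'],0,ci['cx']],[0,ci['fy'],ci['cy']],[0,0,1]])
    n=cv2.undistortPoints(np.array(uv,float).reshape(-1,1,2),K,np.array(ci['D'])).reshape(-1,2)
    d=np.c_[n,np.ones(len(n))]@np.array(ci['R']); d/=np.linalg.norm(d,axis=1)[:,None]
    return -np.array(ci['R']).T@ci['t'],d
def onplane(ci,uv,z):
    c,d=ray(ci,uv); return c+d*((z-c[2])/d[:,2])[:,None]
def tri(views):  # [(ci,uv),...] one point -> X, rms miss
    A=np.zeros((3,3));b=np.zeros(3);L=[]
    for ci,uv in views:
        c,d=ray(ci,[uv]);P=np.eye(3)-np.outer(d[0],d[0]);A+=P;b+=P@c;L.append((P,c))
    X=np.linalg.solve(A,b);return X,np.sqrt(np.mean([np.sum((P@(X-c))**2) for P,c in L]))
T=np.deg2rad(35)
def quat(R):return Ro.from_matrix(R).as_quat()
def frame(yaw):  # seat axes xs,ys,zs
    c,s=np.cos(yaw),np.sin(yaw)
    f=np.array([c,s,0]);u=np.array([0,0,1.])
    return f*np.cos(T)+u*np.sin(T),np.array([-s,c,0]),-f*np.sin(T)+u*np.cos(T)
def seatq(yaw,flip=False):
    x,y,z=frame(yaw);g=-1 if flip else 1
    return quat(np.c_[g*y,g*x,-z])
def downq(yaw,flip=False): # bar along direction yaw+90
    c,s=np.cos(yaw),np.sin(yaw);g=-1 if flip else 1
    return quat(np.c_[g*np.array([-s,c,0]),g*np.array([c,s,0]),[0,0,-1]])
E
python3 - <<'E'
from h import *
ci=camera_info("top");im=cv2.imread("pics/top.png")
def shank(img,box,z,ci):
    x0,y0,x1,y1=box
    g=img[y0:y1,x0:x1].min(2)
    m=(g>110).astype(np.uint8)
    n,l,st,ce=cv2.connectedComponentsWithStats(m);k=1+np.argmax(st[1:,4])
    ys,xs=np.nonzero(l==k);p=np.c_[xs+x0,ys+y0].astype(float)
    r=cv2.minAreaRect(p.astype(np.float32));return r
for nme,box in(("short",(255,266,320,300)),("long",(345,260,435,296))):
    c,sz,a=shank(im,box,14,ci);print(nme,c,sz,a)
    bp=cv2.boxPoints((c,sz,a));e=onplane(ci,bp,14);
    s=[np.linalg.norm(e[0]-e[1]),np.linalg.norm(e[1]-e[2])];d=e[1]-e[0] if s[0]>s[1] else e[2]-e[1]
    if d[1]<0:d=-d
    yaw=np.arctan2(-d[0],d[1]);X=onplane(ci,[c],14)[0];print(X,s,np.degrees(yaw))
    for f in(0,1):print(f,solve_ik([X[0],X[1],150],downq(yaw,f)))
hsv=cv2.cvtColor(im,cv2.COLOR_BGR2HSV)
m=cv2.inRange(hsv,(10,60,120),(30,160,255))
n,l,st,ce=cv2.connectedComponentsWithStats(m)
for k in range(1,n):
    if st[k,4]>500:
        ys,xs=np.nonzero(l==k);r=cv2.minAreaRect(np.c_[xs,ys].astype(np.float32));X=onplane(ci,[r[0]],50)[0];print(st[k],r,X)
        if 250<r[0][0]<420 and 170<r[0][1]<220:
            x=X+[-10,0,10]
            for f in(0,1):
              q=seatq(0,f)
              for dd in(0,100):print(f,dd,solve_ik(x+dd*frame(0)[2],q))
E
```

```text
short (285.78375244140625, 281.55078125) (55.01201629638672, 8.95278549194336) 17.744670867919922
[429.3983201 304.0404371  14.       ] [np.float64(19.448466847153814), np.float64(122.09554191897992)] -17.916011377933764
0 [ 0.01527666  0.42853209 -0.85291789  1.89231047  0.38310744  0.99230912
 -1.32003569]
1 [ 0.16916098  0.52667545 -1.08214816  1.88843143  0.53579333  1.05392996
  1.69325073]
long (388.29302978515625, 277.5448303222656) (8.45384407043457, 64.32415008544922) 77.7748794555664
[436.10910195  76.87213862  14.        ] [np.float64(143.60642061989435), np.float64(18.34508717425186)] 11.475449726674558
0 [ 0.57510596  0.26536281 -0.91891836  2.08020431  0.26610258  0.91536989
 -0.2908921 ]
1 [ 0.7002571   0.31932101 -1.07840741  2.07758115  0.34989299  0.93901745
  2.77338093]
[ 260  168   65   53 1378] ((291.03277587890625, 193.943115234375), (64.77039337158203, 50.14860534667969), 3.3664605617523193) [619.72165829 290.59456425  50.        ]
0 0 [ 0.16287804  0.83924638 -1.08808786  2.01170047  1.71035036  0.99690998
 -1.89347665]
0 100 [-0.42130892  0.32887702 -0.37125
[... 177 characters left out ...]
0.90839308  2.0891118   1.35542592  0.77432062
  1.33389217]
[ 378  170   55   56 1561] ((404.5902099609375, 197.41220092773438), (45.886871337890625, 50.845726013183594), 12.094757080078125) [609.76977207  40.68795662  50.        ]
0 0 [ 0.7313049   0.68557261 -1.08332083  2.24318055  1.86655879  0.63932835
 -1.73741795]
0 100 [ 0.31978959  0.15976738 -0.55150999  2.33929482  1.28314185  0.20624609
 -1.4155033 ]
1 0 [ 0.7313049   0.68557261 -1.08332083  2.24318055  1.86655879  0.63932835
  1.4041747 ]
1 100 [ 0.80054948  0.27191639 -1.08569499  2.32814888  1.42172131  0.35419385
  1.64899862]
[183 219  42  41 749] ((203.5, 239.0), (40.0, 41.0), 90.0) [522.30730692 479.62253807  50.        ]
```

```bash
cat > shots.py <<'E'
from h import *
import pickle
D={}
def shot(n,p,q):
    try: goto(p,q)
    except IKError as e: print(n,"IK",e);return
    ci=camera_info("wrist");im=grab_frame("wrist");D[n]=(ci,im)
    cv2.imwrite(f"pics/{n}.png",im[:,:,::-1]);print(n,get_state()['time_s'])
r=np.deg2rad
shot("n1",[590,10,200],downq(r(-12)));shot("n2",[590,-60,200],downq(r(-12)))
shot("w2",[600,220,200],downq(r(-3)));shot("w1",[600,290,200],downq(r(-3)))
shot("s1",[429,304,150],downq(r(-18)));shot("l1",[436,77,150],downq(r(11.5)))
pickle.dump(D,open("shots.pkl","wb"))
cv2.imwrite("pics/mont.png",np.vstack([np.hstack([D[a][1][:,:,::-1],D[b][1][:,:,::-1]]) for a,b in(("n1","n2"),("w1","w2"))])[::2,::2] if 0 else cv2.resize(np.vstack([np.hstack([D[a][1][:,:,::-1],D[b][1][:,:,::-1]]) for a,b in(("n1","w1"),("s1","l1"))]),(800,500),interpolation=cv2.INTER_AREA))
E
python3 shots.py
```

```text
n1 2.6333
n2 3.0667
w2 4.2
w1 4.6333
s1 5.425
l1 6.4667
```

View pics/mont.png

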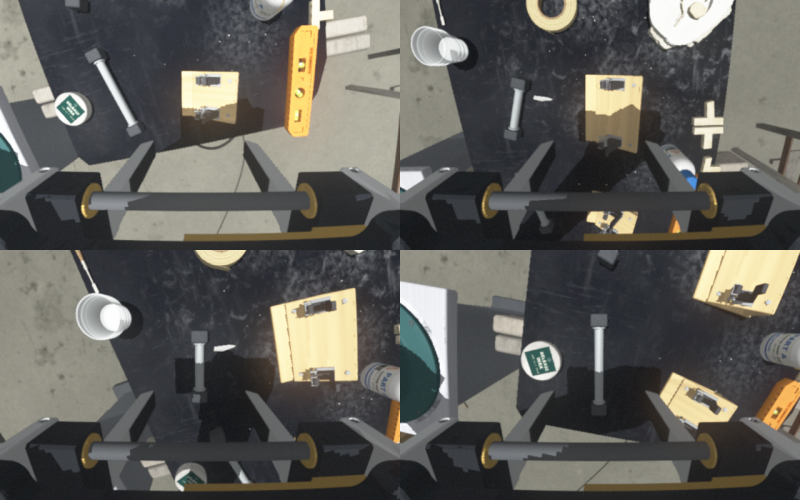

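The montage shows all four targets clear of obstruction. In full-resolution pixels, the narrow stand is near (420,195) in n1 and the wide stand near (425,225) in w1. The bars are upright at about (398,345) and (597,365) in montage coordinates. Next I'll zoom in on the forks.

```bash
python3 - <<'E'
import cv2,numpy as np
B={"n1":(355,135),"n2":(355,65),"w1":(355,135),"w2":(355,35)}
T=[]
for k,(x,y) in B.items():
    im=cv2.imread(f"pics/{k}.png")
    if k=="n2":
        pass
    c=cv2.resize(im[y:y+133,x:x+133],(400,300) if 0 else (399,399),interpolation=cv2.INTER_CUBIC)
    T.append(c)
cv2.imwrite("pics/c1.png",np.hstack(T[:2]));cv2.imwrite("pics/c2.png",np.hstack(T[2:]))
E
```

```text
(no output)
```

View pics/c1.png

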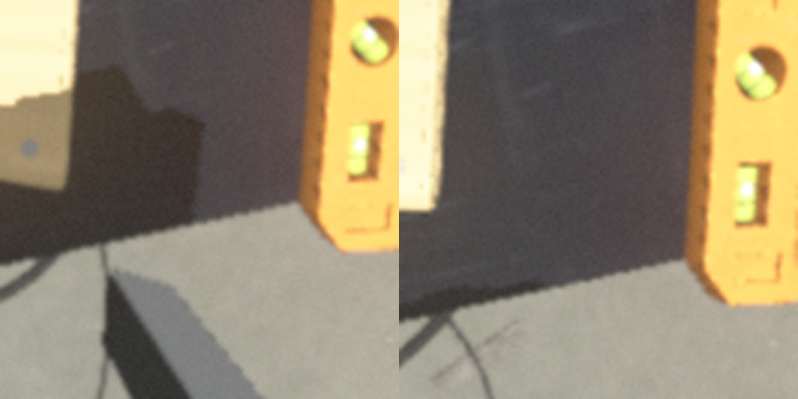

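View pics/c2.png

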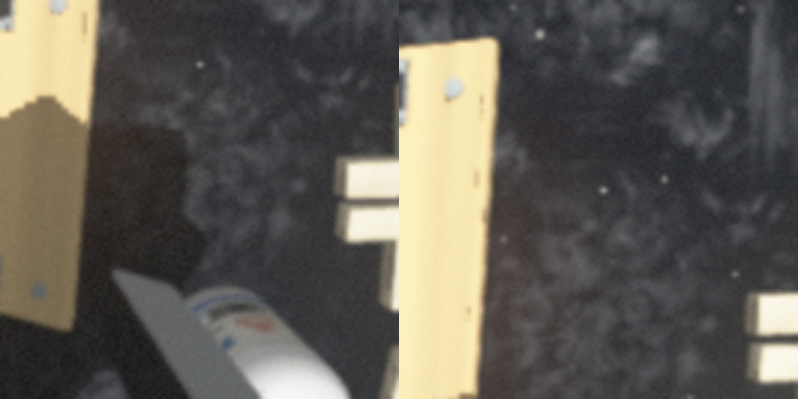

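The crops were off: they only caught the stands' right edges (my montage scale slip). Recropping in one picture.

```bash
python3 - <<'E'
import cv2,numpy as np
r=lambda k,x,y,w,h:cv2.resize(cv2.imread(f"pics/{k}.png")[y:y+h,x:x+w],(w*3,h*3),interpolation=cv2.INTER_CUBIC)
A=np.hstack([r("n1",270,110,130,95),r("n2",270,40,130,95)])
B=np.hstack([r("w1",270,117,130,105),r("w2",270,40,130,105)])
cv2.imwrite("pics/c3.png",np.vstack([A,B]))
E
```

```text
(no output)
```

View pics/c3.png

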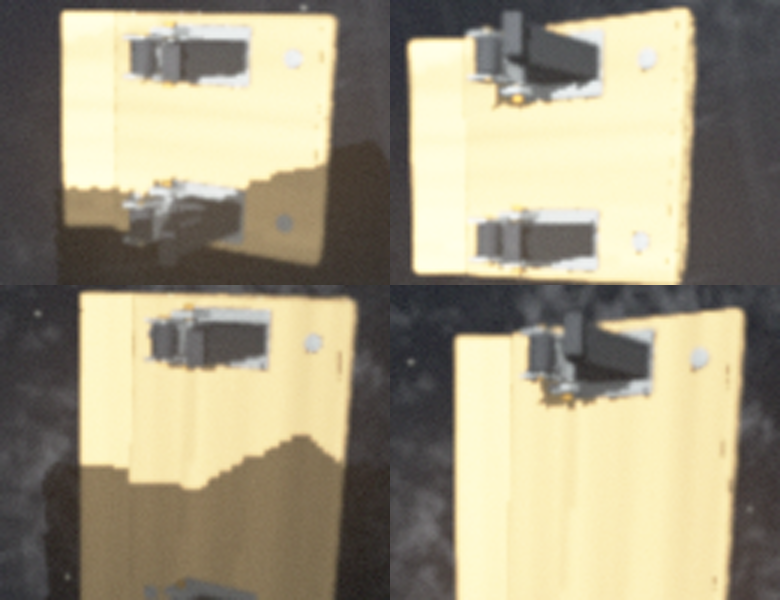

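c3 shows both forks of the narrow stand clearly, and the left fork of the wide stand. In the 3x crop for n1, the board corners are at (62,12) and (335,15), the slope break is at x≈113, and the bolts are at (293,58) and (284,222). I'll triangulate these for a coarse pose, then look straight down the fork mouths.

```bash
python3 - <<'E'
from h import *
import pickle
D=pickle.load(open("shots.pkl","rb"))
P={"n":dict(fl=((290.7,114),(276,53.3)),br=((307.7,114.3),(294.3,52.7)),bl=((381.7,115),(370.7,43)),bolt=((367.7,129.3),(355.7,59.3)),bolt2=((364.7,184),(353.3,120.3)),br2=((270+62/3,110+0),)),
"w":dict(fl=((296.7,119.3),(291.7,57.3)),br=((313.3,119.7),(311,56)),bl=((388.3,121),(387.7,48)),bolt=((374.3,136),(373.3,64.3)))}
for s in P:
    for k,v in P[s].items():
        if len(v)==2:print(s,k,*[np.round(a,1) for a in tri([(D[s+"1"][0],v[0]),(D[s+"2"][0],v[1])])])
# tilted-view reach test
r=np.deg2rad
for n,x,yaw in(("n",[592,42,60],-12),("w",[600,290,60],-3)):
    X,Y,Z=frame(r(yaw))
    for d in(60,80,100,120):
        for sh in(-20,-50,-80,-110,-140):
            for f in(0,1):
                q=solve_ik(np.array(x)+d*Z+sh*(1-2*f)*Y,seatq(r(yaw),f));print(n,d,sh,f,None if q is None else round(q[5],2),end=' | ')
    print()
E
```

```text
n fl [572.8  93.6   7.9] 0.4
n br [593.6  88.8  11.8] 0.0
n bl [671.2  71.9  61.9] 0.2
n bolt [654.3  60.3  60.2] 0.0
n bolt2 [641.1   1.7  59.3] 0.1
w fl [576.6 364.5   3.3] 0.0
w br [598.5 363.   12.4] 1.1
w bl [677.9 358.7  58.2] 0.0
w bolt [662.8 343.7  59.3] 0.1
n 60 -20 0 0.32 | n 60 -20 1 0.65 | n 60 -50 0 0.29 | n 60 -50 1 0.71 | n 60 -80 0 0.27 | n 60 -80 1 0.77 | n 60 -110 0 0.23 | n 60 -110 1 0.82 | n 60 -140 0 0.4 | n 60 -140 1 0.87 | n 80 -20 0 0.37 | n 80 -20 1 0.63 | n 80 -50 0 0.33 | n 80 -50 1 0.7 | n 80 -80 0 0.28 | n 80 -80 1 0.76 | n 80 -110 0 0.2 | n 80 -110 1 0.82 | n 80 -140 0 0.27 | n 80 -140 1 0.88 | n 100 -20 0 0.42 | n 100 -20 1 0.62 | n 100 -50 0 0.38 | n 100 -50 1 0.69 | n 100 -80 0 0.31 | n 100 -80 1 0.76 | n 100 -110 0 0.23 | n 100 -110 1 0.82 | n 100 -140 0 0.21 | n 100 -140 1 0.89 | n 120 -20 0 0.46 | n 120 -20 1 0.59 | n 120 -50 0 0.4 | n 120 -50 1 0.67 | n 120 -80 0 0.31 | n 120 -80 1 0.75 | n 120 -110 0 0.24 | n 120 -110 1 0.82 | n 120 -140 0 None | n 120 -140 1 0.89 | 
w 60 -20 0 0.45 | w 60 -20 1 0.95 | w 60 -50 0 0.4 | w 60 -50 1 1.0 | w 60 -80 0 0.36 | w 60 -80 1 1.04 | w 60 -110 0 0.32 | w 60 -110 1 1.08 | w 60 -140 0 0.33 | w 60 -140 1 1.11 | w 80 -20 0 0.51 | w 80 -20 1 0.96 | w 80 -50 0 0.47 | w 80 -50 1 1.01 | w 80 -80 0 0.44 | w 80 -80 1 1.05 | w 80 -110 0 0.41 | w 80 -110 1 1.09 | w 80 -140 0 0.38 | w 80 -140 1 1.13 | w 100 -20 0 0.58 | w 100 -20 1 0.97 | w 100 -50 0 0.55 | w 100 -50 1 1.02 | w 100 -80 0 0.52 | w 100 -80 1 1.07 | w 100 -110 0 0.49 | w 100 -110 1 1.11 | w 100 -140 0 0.45 | w 100 -140 1 1.15 | w 120 -20 0 0.66 | w 120 -20 1 0.98 | w 120 -50 0 0.63 | w 120 -50 1 1.03 | w 120 -80 0 0.59 | w 120 -80 1 1.08 | w 120 -110 0 0.55 | w 120 -110 1 1.13 | w 120 -140 0 0.5 | w 120 -140 1 1.17 |
```

```bash
cat > shots2.py <<'E'
from h import *
import pickle
r=np.deg2rad
S={"n":(np.array([609.5,39.4,60]),r(-12.6)),"w":(np.array([620.3,291.6,60]),r(-3.3))}
D={}
for n,s,sh in(("na","n",-105),("nb","n",-50),("wb","w",-135),("wa","w",-25)):
    x,yaw=S[s];X,Y,Z=frame(yaw)
    p=x+100*Z+sh*Y
    goto(p,seatq(yaw));ci=camera_info("wrist");im=grab_frame("wrist");D[n]=(ci,im);print(n,get_state()['time_s'])
pickle.dump(D,open("shots2.pkl","wb"))
# rectify: view projected on seat plane z=9.5 (seat frame), 4 px/mm -> direct x,y reading
out=[]
for n,s,yc in(("na","n",-30),("nb","n",30),("wb","w",-55),("wa","w",55)):
    ci,im=D[n];x,yaw=S[s];F=np.array(frame(yaw)).T
    gx,gy=np.meshgrid(np.linspace(-40,40,390),np.linspace(25,-25,245))
    W=x+np.c_[gx.ravel(),(gy+yc).ravel(),np.full(gx.size,9.5)]@F.T
    K=np.array([[ci['fx'],0,ci['cx']],[0,ci['fy'],ci['cy']],[0,0,1]])
    uv=cv2.projectPoints(W,cv2.Rodrigues(np.array(ci['R']))[0],np.array(ci['t']),K,np.array(ci['D']))[0].reshape(gx.shape+(2,)).astype(np.float32)
    t=cv2.remap(im,uv,None,cv2.INTER_CUBIC)[:,:,::-1].copy()
    for mm in range(-30,31,10):cv2.line(t,(int((mm+40)*389/80),0),(int((mm+40)*389/80),6),(0,0,255),1)
    cv2.line(t,(0,122),(6,122),(0,0,255),1)
    out.append(t)
cv2.imwrite("pics/r1.png",np.vstack([np.hstack([out[1],out[3]]),np.hstack([out[0],out[2]])]))
E
python3 shots2.py
```

```text
na 7.725
nb 8.1083
wb 8.825
wa 9.3917
```

View pics/r1.png

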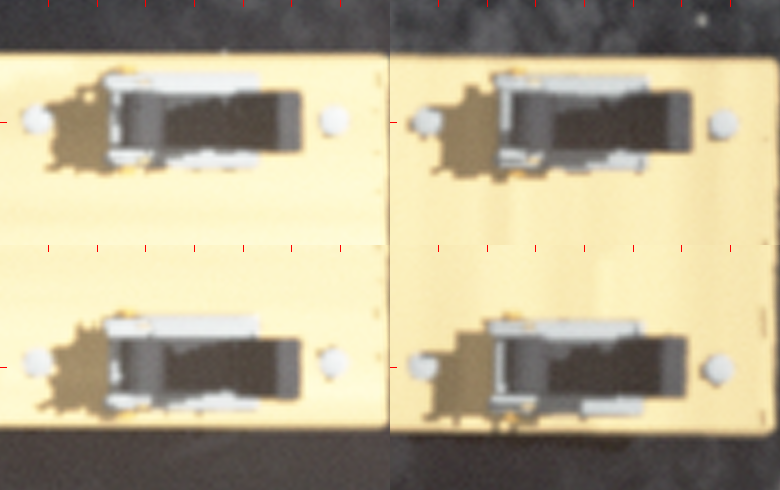

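r1 shows all four fork mouths rectified at 4.87 px/mm. The rollers are centred at u≈145, which is x≈-10 where -8.5 was expected, and the bolts are centred about x≈-2. The y centres are right. So I'll shift both stands about 2 mm towards the robot along the slope and turn the wide stand another -0.45°. Next I'll measure the bars.

```bash
cat >> h.py <<'E'
SEAT={"n":(np.array([607.3,39.9,60]),np.deg2rad(-12.6)),"w":(np.array([617.4,291.8,60]),np.deg2rad(-3.75))}
def bar(ci,im,c0,yaw0,half):
    # sample brightness on plane z=14 in bar frame, bright shank extents
    yv=np.array([-np.sin(yaw0),np.cos(yaw0),0]);xv=np.array([np.cos(yaw0),np.sin(yaw0),0])
    a=np.arange(-half-25,half+26,1.);b=np.arange(-16,17,.5)
    W=np.array([c0[0],c0[1],14])+a[:,None,None]*yv+b[None,:,None]*xv
    K=np.array([[ci['fx'],0,ci['cx']],[0,ci['fy'],ci['cy']],[0,0,1]])
    uv=cv2.projectPoints(W.reshape(-1,3),cv2.Rodrigues(np.array(ci['R']))[0],np.array(ci['t']),K,np.array(ci['D']))[0].reshape(len(a),len(b),2).astype(np.float32)
    return a,b,cv2.remap(im,uv,None,cv2.INTER_LINEAR).min(2)
E
python3 - <<'E'
from h import *
import pickle
D=pickle.load(open("shots.pkl","rb"));top=cv2.imread("pics/top.png")
r=np.deg2rad
for n,c,y,h in(("l1",(436,77),r(11.5),90),("s1",(429,304),r(-18),64)):
  for nm,ci,im in(("wrist",*D[n]),("top",camera_info("top"),top)):
    a,b,g=bar(ci,im,c,y,h);
    prof=g[:,len(b)//2-6:len(b)//2+7].max(1);print(n,nm);print(prof[::4].tolist())
    cen=[]
    for k in range(30,len(a)-30,4):
        e=g[k]>(int(g[k].max())+int(np.percentile(g[k],15)))/2;cen.append((a[k],b[e].mean(),e.sum()/2))
    cen=np.array(cen);p=np.polyfit(cen[:,0],cen[:,1],1);print("slope deg",np.degrees(p[0]),"off",p[1],"width",np.median(cen[:,2]))
E
```

```text
l1 wrist
[31, 29, 28, 28, 29, 35, 50, 50, 49, 50, 49, 77, 92, 96, 97, 97, 97, 99, 97, 98, 97, 97, 98, 99, 98, 98, 100, 185, 220, 221, 221, 222, 223, 223, 224, 225, 225, 226, 227, 227, 228, 228, 230, 230, 230, 232, 218, 89, 101, 105, 108, 106, 64, 54, 48, 58, 46, 45]
slope deg 0.19418781744772975 off -0.021457486513001004 width 15.5
l1 top
[33, 33, 36, 39, 34, 41, 94, 108, 109, 108, 102, 187, 213, 238, 239, 239, 239, 238, 239, 238, 239, 240, 240, 240, 240, 241, 241, 241, 242, 242, 242, 243, 243, 244, 245, 243, 245, 244, 244, 245, 245, 246, 246, 245, 246, 244, 180, 109, 111, 113, 114, 77, 52, 47, 47, 54, 42, 42]
slope deg 0.13302969042791332 off -0.9162828450619149 width 14.5
s1 wrist
[43, 44, 43, 44, 45, 57, 94, 96, 97, 97, 52, 85, 97, 99, 98, 99, 101, 101, 100, 101, 101, 99, 100, 100, 137, 222, 223, 225, 225, 227, 226, 227, 223, 157, 101, 103, 105, 107, 93, 54, 64, 54, 54, 52, 54]
slope deg 1.3447618995840238 off 0.7568038561364482 width 15.5
s1 top
[39, 41, 42, 46, 46, 44, 65, 108, 110, 117, 113, 136, 234, 242, 244, 244, 244, 244, 244, 245, 244, 246, 245, 246, 246, 246, 246, 246, 246, 245, 247, 247, 238, 189, 111, 114, 114, 110, 98, 56, 48, 48, 48, 50, 47]
slope deg 0.07886932941873102 off 1.2263765294771978 width 14.5
```

```bash
cat > pp.py <<'E'
from h import *
def st(m):
    s=get_state();print(m,round(s['time_s'],2),np.round(s['tcp_pos'],1),np.round(s['ft_force'],1),round(s['gripper_width'],2),round(s['grip_force'],1));return s
def pick(c,yaw):
    q=downq(yaw)
    goto([*c,110],q);move_linear([*c,30],max_speed=200);st("pre")
    print(move_linear([*c,2],max_speed=60,guard=15));s=st("down")
    grasp(60);st("grip");move_linear([*c,160],max_speed=250);st("lift")
def approach(k,off=12,d=80):
    x,yaw=SEAT[k];Z=frame(yaw)[2]
    goto(x+(d-off)*Z,seatq(yaw));st("appr")
    move_linear(x+(38-off)*Z,max_speed=100);st("mouth")
E
python3 - <<'E'
from pp import *
pick((436,77),np.deg2rad(11.35));approach("w")
a=grab_frame("side");b=grab_frame("wrist")
cv2.imwrite("pics/p1.png",np.hstack([cv2.resize(a[170:300,240:400],(400,325),interpolation=2),cv2.resize(b[60:260,200:446],(400,325),interpolation=2)])[:,:,::-1])
E
```

```text
pre 11.19 [436.1  77.8  30.5] [ 0.3 -0.2  1.1] 94.27 0.0
False
down 11.81 [435.9  77.2   2. ] [-0.5 -0.1 -0. ] 94.05 0.0
grip 13.02 [436.  77.   2.] [ 0.1  0.1 -0.3] 14.53 60.0
lift 13.8 [435.5  76.5 159. ] [-0.4  0.5 -2.2] 14.25 60.0
appr 15.71 [578.6 293.7 115.5] [-0.1  0.3 -1.2] 14.63 60.0
mouth 16.27 [602.4 292.7  81.3] [ 0.1 -0.3 -0.9] 14.56 60.0
```

View pics/p1.png

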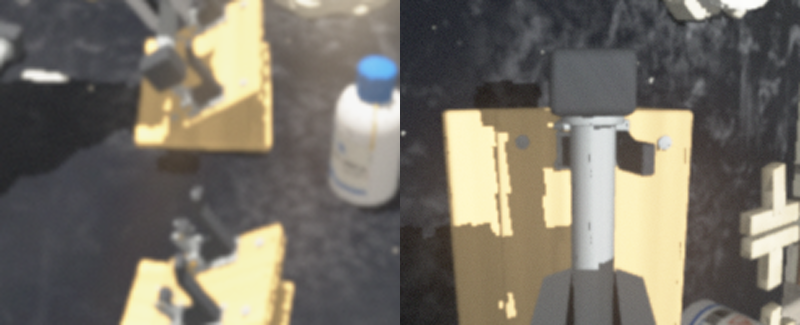

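p1 shows the long bar held level just above the wide stand's mouth. The jaw is to its left (u≈560), the tine tip to its right (u≈617–655), and the head is clear beyond the fork. Pushing in.

```bash
cat >> pp.py <<'E'
def push(k,off=12,end=-0.5):
    x,yaw=SEAT[k];F=np.array(frame(yaw));Z=F[2]
    for d in(24,12,6,3,end):
        g=move_linear(x+(d-off)*Z,max_speed=50,guard=70);s=st(f"d{d} {g}")
        print("   seat-frame tcp",np.round(F@(np.array(s['tcp_pos'])-x),1),"F",np.round(F@np.array(s['ft_force']),1))
        if g:break
E
python3 - <<'E'
from pp import *
push("w")
b=grab_frame("wrist");a=grab_frame("side")
cv2.imwrite("pics/p2.png",np.hstack([cv2.resize(a[170:300,240:400],(400,325),interpolation=2),cv2.resize(b[60:260,200:446],(400,325),interpolation=2)])[:,:,::-1])
E
```

```text
d24 False 16.81 [610.5 292.1  69.4] [-1.1  0.8 -1.3] 14.19 60.0
   seat-frame tcp [-0.3 -0.1 11.7] F [-1.7  0.7 -0.4]
d12 False 17.2 [618.4 292.1  60.2] [3.7 1.7 2.1] 14.57 60.0
   seat-frame tcp [ 0.9  0.4 -0.4] F [ 4.1  2.  -0.4]
d6 False 17.47 [621.5 291.5  54.6] [ 6.2  2.8 -1. ] 14.76 60.0
   seat-frame tcp [ 0.3 -0.  -6.8] F [ 4.3  3.2 -4.2]
d3 False 17.72 [623.  291.3  51.9] [ 5.6  2.5 -2.3] 14.31 60.0
   seat-frame tcp [ 0.  -0.1 -9.8] F [ 3.1  2.9 -5. ]
d-0.5 False 17.97 [624.6 291.4  49.9] [-12.6  -3.6  18.9] 14.55 60.0
   seat-frame tcp [  0.2   0.1 -12.4] F [ 0.7 -4.4 22.5]
```

```bash
cat >> pp.py <<'E'
def leave(k,n,off=12):
    ungrasp();st("open");x,yaw=SEAT[k];Z=frame(yaw)[2]
    move_linear(x+(110-off)*Z,max_speed=150);st("away")
    b=grab_frame("wrist");a=grab_frame("side");t=grab_frame("top")
    for i,m in(("w",b),("s",a),("t",t)):cv2.imwrite(f"pics/{n}{i}.png",m[:,:,::-1])
    (c0,r0)=((240,150) if k=="w" else (240,230))
    cv2.imwrite(f"pics/{n}.png",np.hstack([cv2.resize(a[r0:r0+110,c0:c0+135],(400,325),interpolation=2),cv2.resize(b[40:240,180:426],(400,325),interpolation=2)])[:,:,::-1])
E
python3 - <<'E'
from pp import *
leave("w","q1")
E
```

```text
open 19.34 [624.6 291.4  49.8] [-0.3  0.4 -0.6] 93.92 0.0
away 20.23 [561.5 295.  139.7] [ 0.9 -0.2  0.1] 93.99 0.0
```

View pics/q1.png

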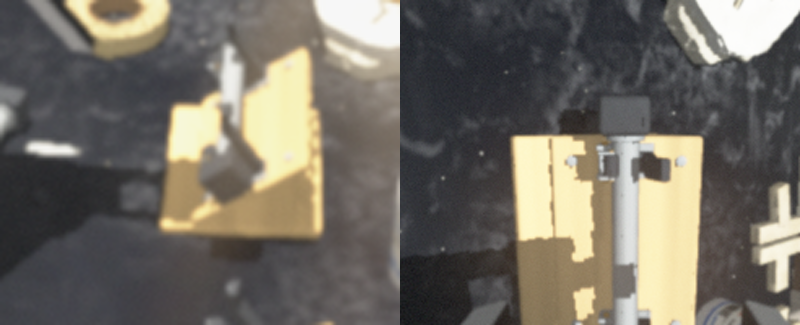

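q1 shows the long bar lying in both wide forks. In the wrist crop the left fork's jaw nose overlaps the shank at (610,163) and the head sits just outside the fork (inner edge v≈137). I'll check its centring numerically, then fetch the short bar.

```bash
python3 - <<'E'
from pp import *
x,yaw=SEAT["w"];F=np.array(frame(yaw))
c,d=ray(camera_info("wrist"),[(319,98.5),(319,124.3)])
for z in(0,8,14):
    print(z,[np.round(F@(c+e*((z-F[2]@(c-x))/(F[2]@e))-x),1) for e in d])
pick((430,303.3),np.deg2rad(-18.7));approach("n");push("n")
E
```

```text
0 [array([-0.4, 92.6, -0. ]), array([-0.4, 69.9, -0. ])]
8 [array([-0.4, 92.2,  8. ]), array([-0.4, 70.2,  8. ])]
14 [array([-0.4, 92. , 14. ]), array([-0.4, 70.4, 14. ])]
pre 21.82 [430.1 303.7  30.5] [0.9 0.9 0.6] 94.31 0.0
False
down 22.44 [429.9 303.4   1.9] [-0.5 -0.4  0.5] 94.35 0.0
grip 23.65 [430.  303.2   2. ] [ 0.6 -0.1 -0. ] 14.23 60.0
lift 24.43 [429.5 302.7 158.7] [-0.6 -1.  -2.2] 14.38 60.0
appr 25.59 [569.3  49.1 115.3] [ 0.   0.4 -1.5] 13.99 60.0
mouth 26.16 [592.7  43.6  81.3] [-1.1 -0.8 -1.6] 14.28 60.0
d24 False 26.59 [600.5  41.5  70.2] [-0.6 -0.3 -1.1] 14.63 60.0
   seat-frame tcp [ 0.1  0.1 12.3] F [-1.1 -0.4 -0.6]
d12 False 26.98 [607.9  40.1  60.7] [5.2 0.2 1.6] 14.54 60.0
   seat-frame tcp [0.8 0.3 0.3] F [ 5.   1.3 -1.6]
d6 False 27.25 [611.   39.4  55.3] [5.5 1.  0.7] 14.76 60.0
   seat-frame tcp [ 0.4  0.3 -5.9] F [ 4.6  2.2 -2.4]
d3 False 27.5 [612.5  39.   52.6] [ 5.7  1.2 -2.5] 14.37 60.0
   seat-frame tcp [ 0.1  0.3 -9.1] F [ 2.9  2.4 -5.1]
d-0.5 False 27.75 [614.4  38.6  50. ] [-2.9  1.2 10.3] 14.55 60.0
   seat-frame tcp [  0.1   0.2 -12.3] F [ 3.4  0.5 10.2]
```

```bash
python3 - <<'E'
from pp import *
x,yaw=SEAT["n"];Z=frame(yaw)[2]
print(move_linear(x+(-1.3-12)*Z,max_speed=20,guard=40));st("more")
leave("n","q2",12)
E
```

```text
False
more 28.0 [614.6  38.5  49.8] [-17.9   1.7  27.6] 14.89 60.0
open 29.27 [614.8  38.3  49.1] [-0.1  0.4  1.4] 94.41 0.0
away 30.17 [552.6  52.  140. ] [-0.  -0.3 -0. ] 94.06 0.0
```

View pics/q2.png

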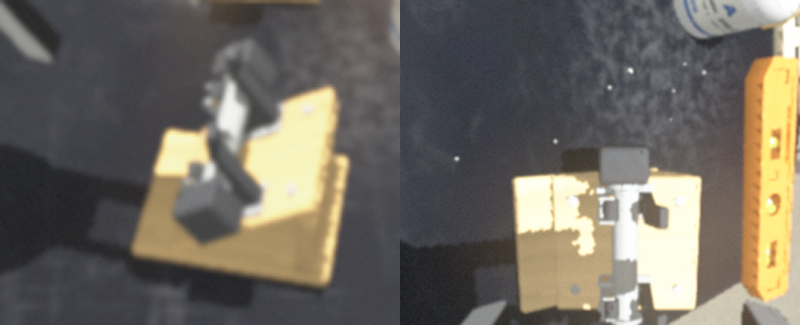

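q2 shows the short bar seated in both narrow forks. The jaw noses overlap the shank at (608,208) and (608,290), and the head's inner edge is at v≈184. I'll do a last centring check and hand in if it's good.

```bash
python3 - <<'E'
from pp import *
x,yaw=SEAT["n"];F=np.array(frame(yaw))
c,d=ray(camera_info("wrist"),[(319,130.5),(319,153.2)])
y=[(F@(c+e*((8-F[2]@(c-x))/(F[2]@e))-x))[1] for e in d];print(y)
if abs(y[1]-43)<4.5: print(sign_off())
E
```

```text
[np.float64(64.92620045722147), np.float64(44.563847342887996)]
the job is handed in; nothing more can be done
None
```

I put the long bar in the wide stand and the short bar in the narrow stand; both look fully home, centred to about 1.5 mm, with the jaws I could see (all but the wide stand's right one) shut over them, and I handed the job in at about 30 s.

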